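# Put three mixed-up hot-air nozzles back in their own dishes

### The arm

A 6-joint arm with a two-finger parallel gripper is mounted at the origin on the work surface. World frame = base frame: x ahead of the robot, y to its left, z up, the work surface at z = 0. Lengths are in m, angles in rad, forces in N, time in s.
With the tool pointing down it reaches from about 0.25 to 0.725 m from the base axis. Payload 4 kg.
Tool frame: the origin (TCP) lies midway between the tips of the shut fingers; the grasp point (between the pads) lies 19 mm behind it (ctrl.hold_point_z is the distance from the TCP to the grasp point, in m); z points along the fingers, y is the line along which they close (so a half turn about z gives the same grasp; the last joint's range is limited). The gripper opens to 85 mm and grips with 20 to 120 N. Pads are 22 mm wide; open, the fingers measure 114 mm over their backs; the gripper's body (76 mm by 85 mm) begins 54 mm behind the grasp point. The pads swing forward as they close: fully open they stand 13 mm farther back than shut.
Start: joints at [-1.339, 0.241, 0.005, 1.335, 0, 1.571], TCP at [0.115, -0.487, 0.231] pointing down, gripper open.
Joint ranges: [-2.72, 2.72], [-1.05, 1.87], [-1.09, 1.28], [-1.99, 2.15], [-1.42, 1.44], [-3.14, 3.14]. Speed limits (rad/s): [2.79, 2.79, 3.14, 3.14, 3.14, 3.14].

### API

Orientations are given as [roll, pitch, yaw] about the fixed x, y, z axes, in that order (R = Rz(yaw) Ry(pitch) Rx(roll)).
In Python, from cell import ctrl gives the robot as it stands.
- The arm moves only by the shell command python3 -m jog 'ROWS' [FORCE]. ROWS is a JSON object whose one key "plan" holds a list of rows, each an object with "delta_pos": the shift along the tool's x, y, z in cm, a list of three; "yaw": the turn about the tool's z in degrees; "grip": the closure, from 0 (fully open) to 1 (shut). In form: {"plan": [{"delta_pos": [x, y, z], "yaw": yaw, "grip": grip}, ...]}. A call has 1 to 20 rows; each row is the pose to reach, as a shift and turn from the pose commanded when the call began, along the tool's axes at that moment; what a row does not reach only later rows make up. A row lasts 1/10 s, in which the tool goes at most 50 mm and 8.59 degrees, less where a joint would pass 70% of its speed; a pose out of reach is approached as far as the arm can. A call with a gripper value outside its range is refused whole. The fingers move at their own pace and stop on an object; FORCE is the grip in N (left out, the last holds). Time passes only in rows, so rows that repeat a pose let the fingers close. It gives the time, the measured TCP pose, the force, the opening and the grip force at its end, in the units of the state.
- ctrl.state(): the state, without advancing time (a new reading comes with each control period).
- ctrl.get_image(name): name is "scene" or "top" or "wrist"; returns a dict with "frame" (400x640x3 uint8, red, green, blue), "fx", "fy", "cx", "cy" (pixels), "k1" (the pictures are not rectified: a ray, as slopes to the right and down, at radius r is drawn at 1 + k1 r^2 times it, then the intrinsics apply), "world_from_camera" (4x4, takes a point from camera to world coordinates). Camera axes: x right, y up, looking along -z (the intrinsics and any distortion apply to the point x, -y, -z); pixel columns grow to the right and rows downward; lengths in m; the calibration is good to about 2 mm. A picture is of the moment at which its call begins. There is no depth.
- ctrl.hand_in(): hands the job in; it is judged then, once.
Trained networks look in the newest picture that a camera, given by its name, has taken for a name from the list of things; names that differ only in an ending like _2 or _b are one class to them, and where a whole thing is asked for, a point or a joint stands for the part that bears it (a point fixed in the world has none). Each returns a list of dicts, best first, with "p" (0 to 1); they miss things now and then, are a little off and sometimes report something else, mostly with a low value. They report only what shows in the picture. A call takes as long as a camera call. They do not tell look-alikes from the thing itself.
- ctrl.spot_in(camera, label): "xyz" ([x, y, z] in m, in the coordinates of the camera as it stood for that picture, good to about 4 mm: the middle of the surface that is visible of it).
- ctrl.silhouettes(camera, label): "mask" (400x640 bool, what is visible of it).
The state is a dict: "clock": time; "joint_pos": joint angles; "qvel": joint speeds; "joint_torque": joint torques, N m; "tcp_pos": TCP position; "tcp_rot": TCP orientation; "wrist_force": force on the tool from outside, world axes, zero at the start; "wrist_torque": the same for the moment, N m; "grip_width": finger opening in m; "grip_force": force on a finger pad.
Only numpy, scipy, OpenCV 4.12 (cv2) and the standard library are available. Lean on these libraries where they do the work, as an engineer would, in place of code of your own. Each camera call takes 0.05 s, during which the arm holds its last target. There are 200 camera calls.

### The job

The three hot-air nozzles were put back in each other's dishes: swap them round so that each stands upright in the middle of the dish of its own shape, the round nozzle in the round dish, the square one in the square dish and the narrow oblong one in the oblong dish. They are still hot, so on the way stand one on the free cork trivet, never on the bench itself, keep them upright all the time, and leave the trivet empty at the end. Leave the spray can, the jar and the opened phone where they are.

Things in the scene. Friction and masses are not known exactly. Their poses are not given: they have to be found in the camera images.
- nozzle_round: loose dark-steel hot-air nozzle standing mouth down: a 36 mm round hood, 20 mm high, with an upright round neck, 24 mm in diameter, rising from the hood's middle to 60 mm above the underside (the neck has a narrow cone at its foot, up to 26 mm above the underside, for looks only). Grip it by the neck; about 70 g. Origin: centre of its underside; z up the neck.
- nozzle_square: loose dark-steel hot-air nozzle standing mouth down: a 46 x 46 mm square hood, 20 mm high, with an upright round neck, 24 mm in diameter, rising from the hood's middle to 60 mm above the underside (the neck has a narrow cone at its foot, up to 26 mm above the underside, for looks only). Grip it by the neck; about 70 g. Origin: centre of its underside; z up the neck.
- nozzle_slot: loose dark-steel hot-air nozzle standing mouth down: a narrow 58 x 22 mm oblong hood (long along its own x), 20 mm high, with an upright round neck, 24 mm in diameter, rising from the hood's middle to 60 mm above the underside (the neck has a narrow cone at its foot, up to 26 mm above the underside, for looks only). Grip it by the neck; about 70 g. Origin: centre of its underside; z up the neck.
- dish_round: white ceramic rest dish fixed to the bench, round, 84 mm across outside (76 mm inside the rim); its flat floor is 6 mm above the bench, its 4 mm wide rim 11 mm above the bench. Origin: centre of its underside, at bench height; z up.
- dish_square: white ceramic rest dish fixed to the bench, square, 80 x 80 mm outside (72 x 72 mm inside the rim); its flat floor is 6 mm above the bench, its 4 mm wide rim 11 mm above the bench. Origin: centre of its underside, at bench height; z up.
- dish_long: white ceramic rest dish fixed to the bench, oblong, 124 mm (along its own x) x 76 mm outside (116 x 68 mm inside the rim); its flat floor is 6 mm above the bench, its 4 mm wide rim 11 mm above the bench. Origin: centre of its underside, at bench height; z up.
- trivet: flat hexagonal cork trivet fixed to the bench, 96 mm across its corners, no rim, its top 8 mm above the bench; empty at the start. Origin: centre of its underside, at bench height; z up.
- spray_can: bystander: upright spray can, 53 mm in diameter, 150 mm tall, white with a red band. Origin: centre of its underside.
- flux_jar: bystander: small amber jar with a black cap, 42 mm in diameter, 36 mm tall. Origin: centre of its underside.
- open_phone: bystander: opened phone lying flat, 150 (its own x) x 74 x 8 mm. Origin: centre of its underside.
Things that resemble listed ones, but are neither listed nor needed, are in the scene too. Leave any green look-alike of the nozzle_round alone. Leave any yellow look-alike of the nozzle_square alone.

How it is judged:
On the way:
1. one nozzle stands released on the cork trivet (((horizontal distance between nozzle_round and trivet below 0.04 m and z of nozzle_round in the frame of trivet below 0.012 m and angle between nozzle_round's own z axis and vertical below 0.08 rad and linear speed of nozzle_round below 0.02 m/s and angular speed of nozzle_round below 0.3 rad/s and contact force between nozzle_round and the fingers below 0.1 N) or (horizontal distance between nozzle_square and trivet below 0.04 m and z of nozzle_square in the frame of trivet below 0.012 m and angle between nozzle_square's own z axis and vertical below 0.08 rad and linear speed of nozzle_square below 0.02 m/s and angular speed of nozzle_square below 0.3 rad/s and contact force between nozzle_square and the fingers below 0.1 N) or (horizontal distance between nozzle_slot and trivet below 0.04 m and z of nozzle_slot in the frame of trivet below 0.012 m and angle between nozzle_slot's own z axis and vertical below 0.08 rad and linear speed of nozzle_slot below 0.02 m/s and angular speed of nozzle_slot below 0.3 rad/s and contact force between nozzle_slot and the fingers below 0.1 N))), for 0.2 s.
At the end, for the whole second after the job is handed in: Each nozzle stands in the dish of its own shape (round in round, square in square, narrow oblong in oblong), its axis within 15 mm of the dish's centre, its underside on the dish's floor (within 3 mm), upright within 0.08 rad, released and at rest; so the trivet is empty (horizontal distance between nozzle_round and dish_round below 0.015 m and z of nozzle_round in the frame of dish_round below 0.009 m and angle between each of nozzle_round, nozzle_square, nozzle_slot's own z axis and vertical below 0.08 rad and linear speed of each of nozzle_round, nozzle_square, nozzle_slot below 0.02 m/s and angular speed of each of nozzle_round, nozzle_square, nozzle_slot below 0.3 rad/s and contact force between each of nozzle_round, nozzle_square, nozzle_slot and the fingers below 0.1 N and horizontal distance between nozzle_square and dish_square below 0.015 m and z of nozzle_square in the frame of dish_square below 0.009 m and horizontal distance between nozzle_slot and dish_long below 0.015 m and z of nozzle_slot in the frame of dish_long below 0.009 m); the robot touches nothing.
It fails at once if a hot nozzle is set down on the bench (its underside comes lower than 3 mm above the bench) (height (world z) of any of nozzle_round, nozzle_square, nozzle_slot below 0.003 m).
It fails at once if a nozzle is tipped by more than 0.7 rad (angle between any of nozzle_round, nozzle_square, nozzle_slot's own z axis and vertical above 0.7 rad).
It fails at once if the spray can, the jar or the phone is moved by more than 20 mm (distance of any of spray_can, flux_jar, open_phone from where it was at the start of the episode above 0.02 m).
It also fails if it takes over 106 s, if anything falls off the work surface, if the arm or the gripper's body presses on something with over 40 N, if the wrist force passes 120 N, or if a joint passes its speed limit or range.

## Working session

There is one attempt and no reset: what is moved stays moved. The work goes in short steps, Python scripts to look and compute and a shell command to move; the robot and the scene stay as the last step left them, time stands still between calls to the robot, and variables do not carry over. Pictures are saved under pics/ and viewed, at most 14 in all, crops included, and the job is handed in when it is done.

```bash
mkdir -p pics; cat > h.py <<'E'
from cell import ctrl
import cv2, numpy as np
def ray_to_z(im,u,v,z):
    K=[im['fx'],im['fy'],im['cx'],im['cy']]
    xd,yd=(u-K[2])/K[0],(v-K[3])/K[1]
    p=cv2.undistortPoints(np.array([[[u,v]]],float),np.array([[K[0],0,K[2]],[0,K[1],K[3]],[0,0,1]]),np.array([im['k1'],0,0,0,0.]))[0,0]
    T=np.array(im['world_from_camera']); d=T[:3,:3]@np.array([p[0],-p[1],-1]); o=T[:3,3]
    return o+d*(z-o[2])/d[2]
def proj(im,P):
    T=np.linalg.inv(np.array(im['world_from_camera'])); c=T[:3,:3]@np.array(P)+T[:3,3]
    x,y=c[0]/-c[2],-c[1]/-c[2]; s=1+im['k1']*(x*x+y*y)
    return im['fx']*x*s+im['cx'],im['fy']*y*s+im['cy']
def save(im,n): cv2.imwrite('pics/'+n,cv2.cvtColor(im['frame'],cv2.COLOR_RGB2BGR))
E
python3 - <<'E'
from h import *
for c in ('top','scene'):
    im=ctrl.get_image(c); save(im,c+'0.png'); T=np.array(im['world_from_camera'])
    print(c,T[:3,3].round(3),im['k1'])
    for l in ['nozzle_round','nozzle_square','nozzle_slot','dish_round','dish_square','dish_long','trivet','spray_can','flux_jar','open_phone']:
        for d in ctrl.spot_in(c,l):
            if d['p']<.3: continue
            w=T[:3,:3]@np.array(d['xyz'])+T[:3,3]; print(l,round(d['p'],2),w.round(3),np.round(proj(im,w)))
s=ctrl.state(); print(s['clock'],s['tcp_pos'],s['tcp_rot'],s['grip_width'],ctrl.hold_point_z)
E
```

```text
top [ 0.409 -0.     1.028] -0.0775543205693565
nozzle_round 0.52 [0.556 0.093 0.039] [283. 181.]
nozzle_round 0.43 [0.458 0.073 0.033] [290. 218.]
nozzle_square 0.72 [0.603 0.    0.017] [318. 166.]
nozzle_square 0.63 [0.601 0.305 0.01 ] [209. 166.]
nozzle_square 0.58 [ 0.554 -0.118  0.026] [360. 184.]
nozzle_slot 0.61 [ 0.446 -0.274  0.029] [418. 223.]
dish_round 0.81 [ 0.453 -0.269  0.01 ] [414. 221.]
dish_square 0.62 [0.465 0.076 0.005] [289. 215.]
dish_long 0.96 [ 0.555 -0.118  0.006] [360. 184.]
trivet 0.69 [0.602 0.305 0.011] [209. 166.]
spray_can 0.62 [ 0.671 -0.31   0.116] [439. 134.]
flux_jar 0.44 [ 0.363 -0.112  0.037] [358. 254.]
open_phone 0.92 [0.709 0.106 0.009] [281. 129.]
scene [0.989 0.283 0.675] -0.053195678854217804
nozzle_round 0.74 [0.476 0.079 0.032] [369. 198.]
nozzle_round 0.68 [0.568 0.1   0.023] [355. 235.]
nozzle_round 0.54 [ 0.458 -0.02   0.031] [334. 174.]
nozzle_square 0.96 [0.62  0.005 0.025] [301. 231.]
nozzle_square 0.94 [ 0.571 -0.116  0.029] [268. 188.]
nozzle_slot 0.74 [ 0.462 -0.271  0.026] [246. 134.]
dish_round 0.76 [ 0.469 -0.265  0.005] [247. 143.]
dish_square 0.63 [0.481 0.085 0.003] [369. 210.]
trivet 0.89 [0.605 0.303 0.009] [442. 307.]
spray_can 0.72 [ 0.696 -0.304  0.091] [155. 167.]
flux_jar 0.72 [ 0.372 -0.114  0.027] [320. 138.]
open_phone 0.68 [0.72  0.105 0.01 ] [314. 298.]
1.1 [ 0.11484974 -0.48662751  0.23132595] [ 3.14157993e+00 -1.40034892e-06  2.31762319e-01] 0.08588307599401337 0.0187
```

```bash
python3 - <<'E'
import cv2
a=cv2.imread('pics/top0.png')[100:280,190:460]; cv2.imwrite('pics/top0c.png',cv2.resize(a,(795,530),interpolation=cv2.INTER_CUBIC))
a=cv2.imread('pics/scene0.png')[90:345,130:480]; cv2.imwrite('pics/scene0c.png',cv2.resize(a,(790,576),interpolation=cv2.INTER_CUBIC))
E
```

```text
(no output)
```

View pics/top0c.png

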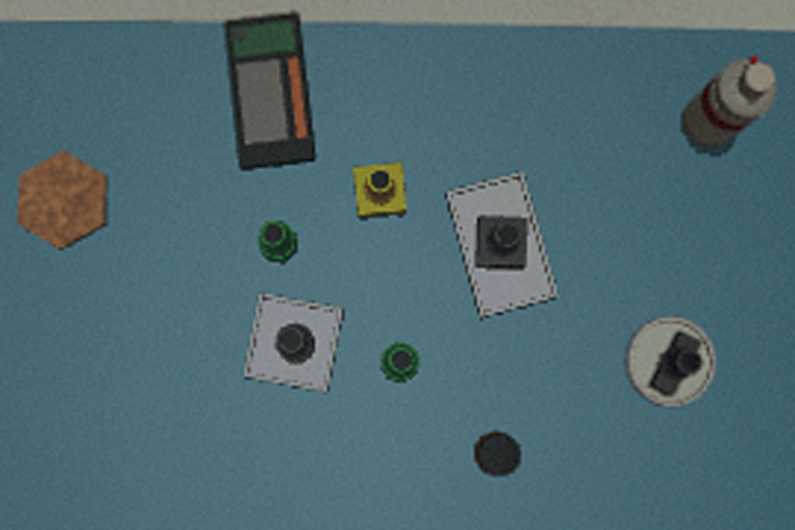

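View pics/scene0c.png

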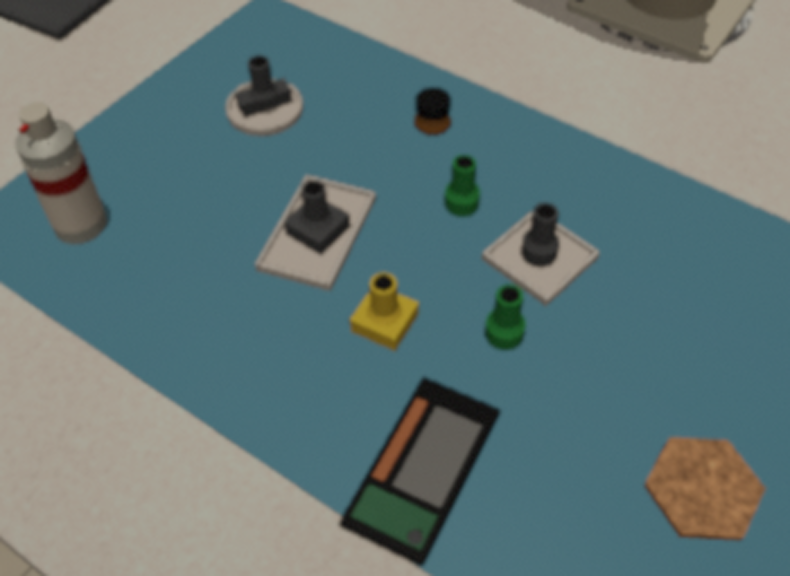

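The dark nozzles in the top view are the ones to move. In full-image pixels, round is at about (290,216) in the square dish, square at (362,180) in the oblong dish and slot at (423,222) in the round dish. The look-alikes to leave are green at (284,181) and (326,222), and yellow at (319,164). The trivet at (211,168) is empty.

```bash
python3 - <<'E'
from h import *
for c in ('top','scene'):
    im=ctrl.get_image(c)
    for l,z in [('dish_round',.011),('dish_square',.011),('dish_long',.011),('trivet',.008)]:
        for d in ctrl.silhouettes(c,l)[:1]:
            m=d['mask'].astype(np.uint8); cs=max(cv2.findContours(m,0,2)[0],key=cv2.contourArea)
            P=np.array([ray_to_z(im,*q[0],z)[:2] for q in cs],np.float32)
            r=cv2.minAreaRect(P); e=cv2.minEnclosingCircle(P)
            print(c,l,round(d['p'],2),np.round(r[0],4),np.round(r[1],3),round(r[2]),'circ',np.round(e[0],4),round(e[1],3))
    for l in ('nozzle_round','nozzle_square','nozzle_slot'):
        for d in ctrl.silhouettes(c,l)[:4]:
            v,u=np.nonzero(d['mask']); print(c,l,round(d['p'],2),u.mean().round(),v.mean().round(),len(u),im['frame'][d['mask']].mean(0).round())
im=ctrl.get_image('top')
for n,u,v in [('round',290.2,216.2),('square',361.9,180.2),('slot',423,221.6)]: print(n,ray_to_z(im,u,v,.066))
im=ctrl.get_image('scene'); s=350/790
for n,u,v in [('round',545,211),('square',314,188),('slot',259,63)]: print(n,ray_to_z(im,130+u*s,90+v*s,.066))
E
```

```text
top dish_round 0.93 [ 0.4511 -0.2785] [0.081 0.083] 89 circ [ 0.45   -0.2778] 0.044
top dish_square 0.89 [0.4636 0.0761] [0.081 0.08 ] 80 circ [0.4643 0.077 ] 0.053
top dish_long 0.75 [ 0.5604 -0.1177] [0.127 0.079] 17 circ [ 0.5606 -0.1171] 0.072
top trivet 0.94 [0.5985 0.3004] [0.092 0.086] 2 circ [0.5969 0.3018] 0.049
top nozzle_round 0.68 417.0 222.0 481 [126. 128. 119.]
top nozzle_round 0.49 284.0 181.0 146 [33. 64. 44.]
top nozzle_square 0.72 318.0 164.0 265 [109. 105.  43.]
top nozzle_square 0.63 360.0 182.0 279 [46. 50. 50.]
top nozzle_slot 0.78 419.0 223.0 221 [40. 41. 41.]
scene dish_round 0.64 [ 0.465  -0.2682] [0.066 0.077] 41 circ [ 0.4585 -0.2742] 0.042
scene dish_square 0.94 [0.4689 0.0767] [0.084 0.084] 81 circ [0.4694 0.0767] 0.055
scene dish_long 0.94 [ 0.5641 -0.1171] [0.133 0.08 ] 15 circ [ 0.5642 -0.1145] 0.071
scene trivet 0.68 [0.6019 0.3017] [0.097 0.083] 1 circ [0.6019 0.3019] 0.049
scene nozzle_round 0.63 354.0 231.0 441 [30. 73. 43.]
scene nozzle_round 0.57 369.0 195.0 357 [48. 47. 45.]
scene nozzle_round 0.57 334.0 172.0 351 [28. 72. 41.]
scene nozzle_square 0.74 269.0 186.0 588 [56. 54. 51.]
scene nozzle_square 0.58 300.0 228.0 669 [127. 109.  41.]
scene nozzle_square 0.3 246.0 129.0 417 [51. 51. 50.]
scene nozzle_slot 0.9 246.0 129.0 341 [44. 44. 43.]
round [0.45980652 0.06954617 0.066     ]
square [ 0.55705144 -0.11725495  0.066     ]
slot [ 0.44988981 -0.27793395  0.066     ]
round [0.46562906 0.07420934 0.066     ]
square [ 0.56154832 -0.11605412  0.066     ]
slot [ 0.45151774 -0.27666357  0.066     ]
```

```bash
python3 -m jog '{"plan":[{"delta_pos":[46.7,-46.4,0],"yaw":13.3,"grip":0.35},{"delta_pos":[46.7,-46.4,0],"yaw":13.3,"grip":0.35},{"delta_pos":[46.7,-46.4,0],"yaw":13.3,"grip":0.35},{"delta_pos":[46.7,-46.4,0],"yaw":13.3,"grip":0.35},{"delta_pos":[46.7,-46.4,0],"yaw":13.3,"grip":0.35},{"delta_pos":[46.7,-46.4,0],"yaw":13.3,"grip":0.35},{"delta_pos":[46.7,-46.4,0],"yaw":13.3,"grip":0.35},{"delta_pos":[46.7,-46.4,0],"yaw":13.3,"grip":0.35},{"delta_pos":[46.7,-46.4,0],"yaw":13.3,"grip":0.35},{"delta_pos":[46.7,-46.4,0],"yaw":13.3,"grip":0.35},{"delta_pos":[46.7,-46.4,0],"yaw":13.3,"grip":0.35},{"delta_pos":[46.7,-46.4,0],"yaw":13.3,"grip":0.35},{"delta_pos":[46.7,-46.4,0],"yaw":13.3,"grip":0.35},{"delta_pos":[46.7,-46.4,0],"yaw":13.3,"grip":0.35},{"delta_pos":[46.7,-46.4,0],"yaw":13.3,"grip":0.35},{"delta_pos":[46.7,-46.4,0],"yaw":13.3,"grip":0.35},{"delta_pos":[46.7,-46.4,0],"yaw":13.3,"grip":0.35},{"delta_pos":[46.7,-46.4,0],"yaw":13.3,"grip":0.35},{"delta_pos":[46.7,-46.4,0],"yaw":13.3,"grip":0.35},{"delta_pos":[46.7,-46.4,0],"yaw":13.3,"grip":0.35}]}' 40
python3 - <<'E'
from h import *
im=ctrl.get_image('wrist'); f=im['frame'].copy()
for x,y in [(.463,.072)]:
    u,v=proj(im,[x,y,.066]); print(u,v); cv2.drawMarker(f,(int(u),int(v)),(255,0,0),0,12)
cv2.imwrite('pics/w1.png',f[:,:,::-1])
E
```

```text
clock: 4.0
tcp_pos: [0.4645, 0.0326, 0.2316]
tcp_rot: [-3.11, 0.0, 0.05]
wrist_force: [0.1, -1.0, -0.1]
grip_width: 0.0553
grip_force: 0.0
279.9704177239496 172.72415541147444
```

View pics/w1.png

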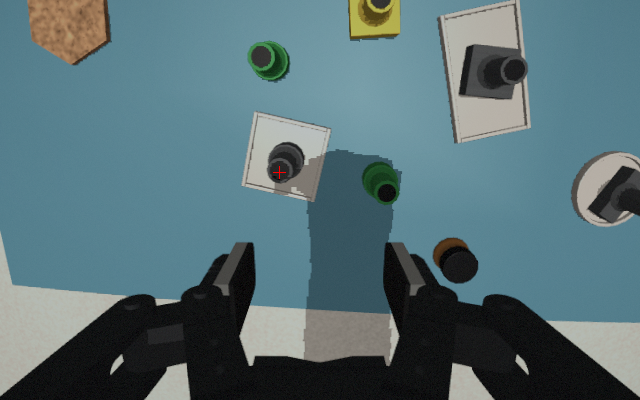

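The wrist view shows the round nozzle's dark neck top at (281,172), which matches the prediction at (280,173). The arm was still settling, so I'll read the state next.

```bash
python3 - <<'E'
from h import *
s=ctrl.state(); print(s['tcp_pos'],s['tcp_rot'],abs(s['qvel']).max() if hasattr(s['qvel'],'max') else max(map(abs,s['qvel'])))
im=ctrl.get_image('wrist'); f=im['frame']; u,v=proj(im,[.463,.072,.066]); print(u,v)
c=f[int(v)-50:int(v)+50,int(u)-60:int(u)+60,::-1].copy(); cv2.imwrite('pics/w2.png',cv2.resize(c,(720,600),interpolation=cv2.INTER_CUBIC))
E
```

```text
[0.46459912 0.03265872 0.23152244] [-3.11005721e+00  4.10346790e-04  5.06108611e-02] 0.003745771442412207
280.0885349109543 172.8058120901854
```

View pics/w2.png

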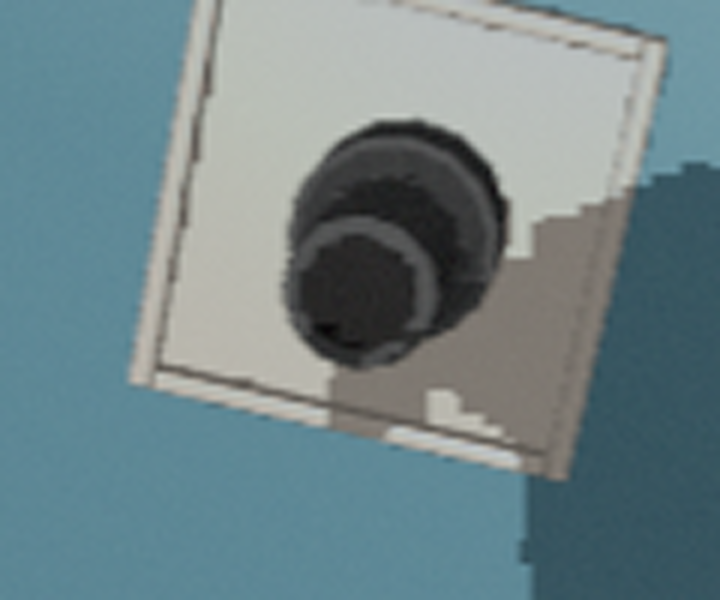

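The enlarged crop confirms the dark round nozzle in the square dish, with its neck top at about (280.2,170.3) in the full image.

```bash
cat >> h.py <<'E'
from scipy.spatial.transform import Rotation as Ro
def go(x,y,z,yaw=0.):
    s=ctrl.state(); R=Ro.from_euler('xyz',s['tcp_rot']); d=R.inv().apply(np.array([x,y,z])-s['tcp_pos'])
    t=R.as_matrix()[:,2]; dy=np.degrees(s['tcp_rot'][2]-yaw)
    print('t',s['clock'],'tcp',np.round(s['tcp_pos'],4),'rot',np.round(s['tcp_rot'],3),'delta cm',np.round(d*100,2),'yaw',round(dy,1),'w',round(s['grip_width'],4),'axis tilt',t.round(3))
E
python3 - <<'E'
from h import *
im=ctrl.get_image('wrist'); p=ray_to_z(im,280.2,170.3,.066); print(p)
go(p[0],p[1],.231)
E
```

```text
[0.46533161 0.07203912 0.066     ]
t 4.15 tcp [0.4647 0.0328 0.2314] rot [-3.11e+00  1.00e-03  5.10e-02] delta cm [ 0.27 -3.91  0.16] yaw 2.9 w 0.0558 axis tilt [-0.002  0.031 -1.   ]
```

```bash
python3 -m jog '{"plan":[{"delta_pos":[0.1,-1.3,0.05],"yaw":1,"grip":0.35},{"delta_pos":[0.2,-2.6,0.1],"yaw":2,"grip":0.35},{"delta_pos":[0.3,-3.9,0.15],"yaw":2.9,"grip":0.35},{"delta_pos":[0.3,-3.9,0.15],"yaw":2.9,"grip":0.35},{"delta_pos":[0.3,-3.9,0.15],"yaw":2.9,"grip":0.35},{"delta_pos":[0.3,-3.9,0.15],"yaw":2.9,"grip":0.35}]}'
python3 -c "
from h import *
go(.465,.072,.033)"
```

```text
clock: 4.75
tcp_pos: [0.4672, 0.0385, 0.231]
tcp_rot: [-3.083, 0.003, 0.045]
wrist_force: [0.2, -0.1, 0.3]
grip_width: 0.0556
grip_force: 0.0
t 4.75 tcp [0.4672 0.0385 0.231 ] rot [-3.083e+00  3.000e-03  4.500e-02] delta cm [-1.000e-02 -2.190e+00  1.997e+01] yaw 2.6 w 0.0556 axis tilt [-0.006  0.058 -0.998]
```

```bash
python3 -c "
from h import *
s=ctrl.state(); print(np.round(s['joint_pos'],3),np.round(s['joint_torque'],2),s['wrist_force'])"
```

```text
[ 0.044  0.181 -0.073  1.32   0.059  3.141] [-1.000e-02 -3.414e+01  2.515e+01  2.000e-02  1.900e-01  0.000e+00] [ 0.22253005 -0.12131803  0.29443753]
```

Joint 6 is at its limit (3.141), and that is what is tilting the tool. I'll turn back to world yaw 90°, which puts joint 6 mid-range.

```bash
python3 -m jog '{"plan":[{"delta_pos":[0,0,0],"yaw":-8,"grip":0.35},{"delta_pos":[0,0,0],"yaw":-16,"grip":0.35},{"delta_pos":[0,0,0],"yaw":-24,"grip":0.35},{"delta_pos":[0,0,0],"yaw":-32,"grip":0.35},{"delta_pos":[0,0,0],"yaw":-40,"grip":0.35},{"delta_pos":[0,0,0],"yaw":-48,"grip":0.35},{"delta_pos":[0,0,0],"yaw":-56,"grip":0.35},{"delta_pos":[0,0,0],"yaw":-64,"grip":0.35},{"delta_pos":[0,0,0],"yaw":-72,"grip":0.35},{"delta_pos":[0,0,0],"yaw":-80,"grip":0.35},{"delta_pos":[0,0,0],"yaw":-87.4,"grip":0.35},{"delta_pos":[0,0,0],"yaw":-87.4,"grip":0.35},{"delta_pos":[0,0,0],"yaw":-87.4,"grip":0.35}]}'
python3 -c "
from h import *
go(.465,.072,.131,np.pi/2)
s=ctrl.state(); print(np.round(s['joint_pos'],3))"
```

```text
clock: 6.05
tcp_pos: [0.4672, 0.0385, 0.2311]
tcp_rot: [-3.136, -0.058, 1.568]
wrist_force: [0.5, 0.2, -1.1]
grip_width: 0.0551
grip_force: 0.0
t 6.05 tcp [0.4672 0.0385 0.2311] rot [-3.136 -0.058  1.568] delta cm [ 2.76 -0.17 10.19] yaw -0.2 w 0.0551 axis tilt [-0.006  0.058 -0.998]
[ 0.044  0.181 -0.073  1.32   0.059  1.618]
```

The 0.058 rad tilt stayed in the commanded pose. It lies in the pad plane, since the pads close along world x, so it won't tip a gripped nozzle. I'll keep the yaw constant from here.

```bash
python3 -c "
from h import *
go(.465,.073,.1,np.pi/2);go(.465,.073,.034,np.pi/2)"
```

```text
t 6.05 tcp [0.4672 0.0385 0.2311] rot [-3.136 -0.058  1.568] delta cm [ 2.68 -0.15 13.29] yaw -0.2 w 0.0551 axis tilt [-0.006  0.058 -0.998]
t 6.05 tcp [0.4672 0.0385 0.2311] rot [-3.136 -0.058  1.568] delta cm [ 2.29 -0.11 19.88] yaw -0.2 w 0.0551 axis tilt [-0.006  0.058 -0.998]
```

```bash
python3 -m jog '{"plan":[{"delta_pos":[1.4,-0.1,4],"yaw":0,"grip":0.35},{"delta_pos":[2.7,-0.15,8],"yaw":0,"grip":0.35},{"delta_pos":[2.7,-0.15,12],"yaw":0,"grip":0.35},{"delta_pos":[2.7,-0.15,13.3],"yaw":0,"grip":0.35},{"delta_pos":[2.6,-0.1,15],"yaw":0,"grip":0.35},{"delta_pos":[2.5,-0.1,17],"yaw":0,"grip":0.35},{"delta_pos":[2.3,-0.1,19],"yaw":0,"grip":0.35},{"delta_pos":[2.3,-0.1,19.9],"yaw":0,"grip":0.35},{"delta_pos":[2.3,-0.1,19.9],"yaw":0,"grip":0.35},{"delta_pos":[2.3,-0.1,19.9],"yaw":0,"grip":0.35}]}' 40
python3 -c "
from h import *
go(.465,.073,.034,np.pi/2)
save(ctrl.get_image('wrist'),'w3.png')"
```

```text
clock: 7.05
tcp_pos: [0.4656, 0.0732, 0.0343]
tcp_rot: [-3.137, -0.059, 1.57]
wrist_force: [-0.3, 0.1, 0.2]
grip_width: 0.0556
grip_force: 0.0
t 7.05 tcp [0.4656 0.0732 0.0343] rot [-3.137 -0.059  1.57 ] delta cm [-0.02 -0.06  0.02] yaw -0.1 w 0.0556 axis tilt [-0.005  0.058 -0.998]
```

View pics/w3.png

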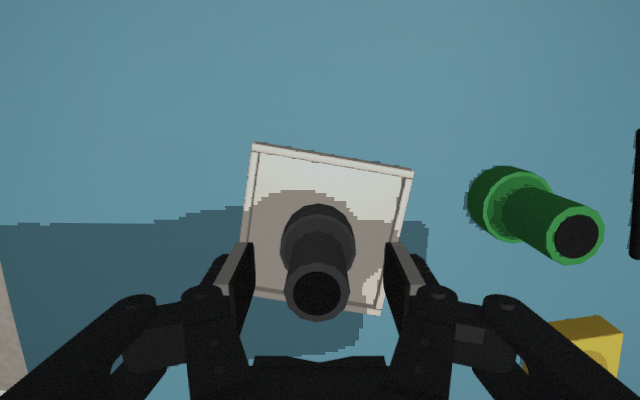

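The dark neck, at (317,292), is centred between the pads at about x=240 and x=400. I'll grip and lift.

```bash
python3 -m jog '{"plan":[{"delta_pos":[0,0,0],"yaw":0,"grip":1},{"delta_pos":[0,0,0],"yaw":0,"grip":1},{"delta_pos":[0,0,0],"yaw":0,"grip":1},{"delta_pos":[0,0,0],"yaw":0,"grip":1},{"delta_pos":[0,0,0],"yaw":0,"grip":1},{"delta_pos":[0,0,0],"yaw":0,"grip":1},{"delta_pos":[0,0,0],"yaw":0,"grip":1},{"delta_pos":[0,0,-1],"yaw":0,"grip":1},{"delta_pos":[0,0,-3],"yaw":0,"grip":1},{"delta_pos":[0,0,-6],"yaw":0,"grip":1},{"delta_pos":[0,0,-9],"yaw":0,"grip":1},{"delta_pos":[0,0,-9],"yaw":0,"grip":1},{"delta_pos":[0,0,-9],"yaw":0,"grip":1}]}' 40
python3 -c "
from h import *
save(ctrl.get_image('wrist'),'w4.png')
go(.600,.303,.125,np.pi/2)
go(.600,.303,.0365,np.pi/2)
s=ctrl.state(); print(s['grip_force'],s['joint_pos'])"
```

```text
clock: 8.4
tcp_pos: [0.4659, 0.0678, 0.1243]
tcp_rot: [-3.138, -0.059, 1.57]
wrist_force: [0.1, 0.4, -0.4]
grip_width: 0.0227
grip_force: 39.3
t 8.45 tcp [0.465  0.0677 0.1232] rot [-3.135 -0.058  1.57 ] delta cm [23.51 13.5   1.1 ] yaw -0.0 w 0.0226 axis tilt [-0.006  0.058 -0.998]
t 8.45 tcp [0.465  0.0677 0.1232] rot [-3.135 -0.058  1.57 ] delta cm [22.99 13.55  9.94] yaw -0.0 w 0.0226 axis tilt [-0.006  0.058 -0.998]
39.34348940849304 [ 0.10675575  0.26085203 -0.26553982  1.04465827  0.05862992  1.67785054]
```

View pics/w4.png

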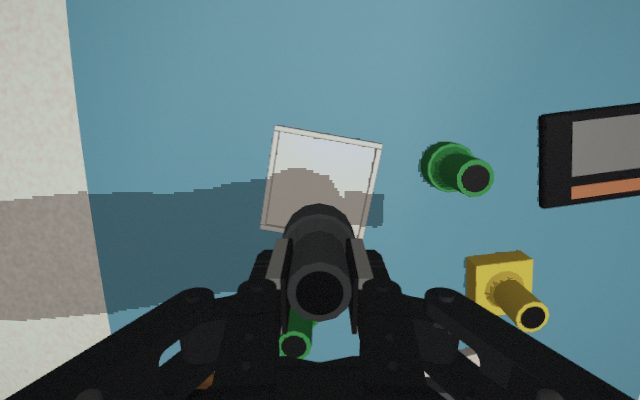

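The round nozzle is held upright and clear of its dish. Next it goes onto the trivet.

```bash
python3 -m jog '{"plan":[{"delta_pos":[3,1.7,0],"yaw":0,"grip":1},{"delta_pos":[6,3.4,0],"yaw":0,"grip":1},{"delta_pos":[9,5.2,0],"yaw":0,"grip":1},{"delta_pos":[12,6.9,0.3],"yaw":0,"grip":1},{"delta_pos":[15,8.6,0.6],"yaw":0,"grip":1},{"delta_pos":[18,10.3,0.8],"yaw":0,"grip":1},{"delta_pos":[21,12.1,1],"yaw":0,"grip":1},{"delta_pos":[23.5,13.5,1.1],"yaw":0,"grip":1},{"delta_pos":[23.5,13.5,1.1],"yaw":0,"grip":1},{"delta_pos":[23.5,13.5,1.1],"yaw":0,"grip":1},{"delta_pos":[23.3,13.5,4],"yaw":0,"grip":1},{"delta_pos":[23.1,13.5,7],"yaw":0,"grip":1},{"delta_pos":[23,13.5,9],"yaw":0,"grip":1},{"delta_pos":[23,13.5,9],"yaw":0,"grip":1},{"delta_pos":[23,13.5,9],"yaw":0,"grip":1},{"delta_pos":[23,13.5,9],"yaw":0,"grip":1}]}'
python3 -c "
from h import *
go(.600,.303,.0365,np.pi/2)"
```

```text
clock: 10.05
tcp_pos: [0.6011, 0.3026, 0.0482]
tcp_rot: [-3.138, -0.059, 1.57]
wrist_force: [1.1, -0.2, -0.4]
grip_width: 0.0227
grip_force: 39.5
t 10.05 tcp [0.6011 0.3026 0.0482] rot [-3.138 -0.059  1.57 ] delta cm [-0.03 -0.11  1.17] yaw -0.1 w 0.0227 axis tilt [-0.003  0.059 -0.998]
```

```bash
python3 -m jog '{"plan":[{"delta_pos":[0,-0.1,0.6],"yaw":0,"grip":1},{"delta_pos":[0,-0.1,1.1],"yaw":0,"grip":1},{"delta_pos":[0,-0.1,1.1],"yaw":0,"grip":1},{"delta_pos":[0,-0.1,1.1],"yaw":0,"grip":1},{"delta_pos":[0,-0.1,1.1],"yaw":0,"grip":1}]}'
python3 -c "
from h import *
go(.600,.303,.0365,np.pi/2)"
```

```text
clock: 10.55
tcp_pos: [0.5993, 0.3036, 0.0362]
tcp_rot: [-3.137, -0.059, 1.571]
wrist_force: [-0.8, -1.0, 5.1]
grip_width: 0.0228
grip_force: 40.0
t 10.55 tcp [0.5993 0.3036 0.0362] rot [-3.137 -0.059  1.571] delta cm [-0.06  0.07 -0.03] yaw -0.0 w 0.0228 axis tilt [-0.005  0.059 -0.998]
```

Wrist force of 5 N upward shows it is resting on the cork. I'll release and rise.

```bash
python3 -m jog '{"plan":[{"delta_pos":[0,0,0],"yaw":0,"grip":0.35},{"delta_pos":[0,0,0],"yaw":0,"grip":0.35},{"delta_pos":[0,0,0],"yaw":0,"grip":0.35},{"delta_pos":[0,0,0],"yaw":0,"grip":0.35},{"delta_pos":[0,0,-3],"yaw":0,"grip":0.35},{"delta_pos":[0,0,-7],"yaw":0,"grip":0.35},{"delta_pos":[0,0,-10],"yaw":0,"grip":0.35},{"delta_pos":[0,0,-10],"yaw":0,"grip":0.35},{"delta_pos":[0,0,-10],"yaw":0,"grip":0.35}]}'
python3 -c "
from h import *
im=ctrl.get_image('top'); save(im,'t2.png')
a=im['frame'][120:260,190:400,::-1]; cv2.imwrite('pics/t2c.png',cv2.resize(a,(780,520),interpolation=cv2.INTER_CUBIC))
go(.560,-.116,.135,np.pi/2);go(.560,-.116,.034,np.pi/2)"
```

```text
clock: 11.45
tcp_pos: [0.6003, 0.2977, 0.1363]
tcp_rot: [-3.138, -0.059, 1.57]
wrist_force: [-0.5, 0.2, -0.4]
grip_width: 0.0553
grip_force: 0.0
t 11.5 tcp [0.5993 0.2973 0.1347] rot [-3.135 -0.058  1.57 ] delta cm [-41.26  -3.93  -2.4 ] yaw -0.0 w 0.0555 axis tilt [-0.006  0.058 -0.998]
t 11.5 tcp [0.5993 0.2973 0.1347] rot [-3.135 -0.058  1.57 ] delta cm [-41.84  -3.86   7.68] yaw -0.0 w 0.0555 axis tilt [-0.006  0.058 -0.998]
```

View pics/t2c.png

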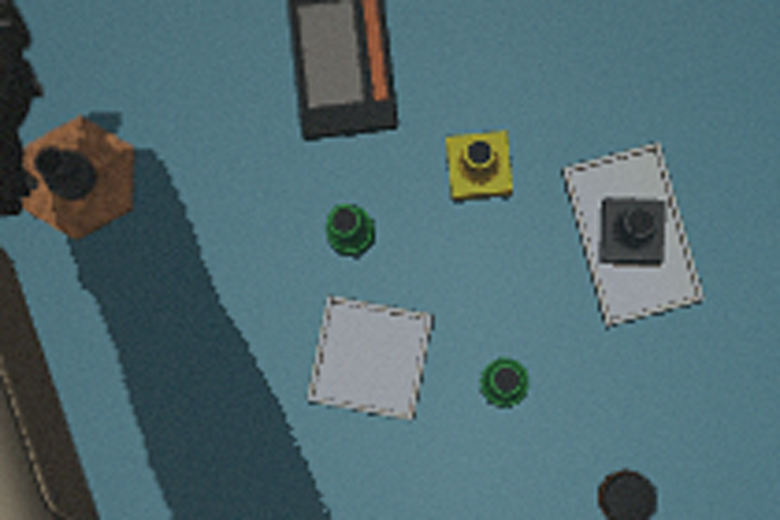

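The round nozzle stands on the trivet at crop (70,170) and the square dish at (370,357) is empty. The square nozzle is untouched at (632,230). Next I hover above it.

```bash
python3 -m jog '{"plan":[{"delta_pos":[-4,-0.4,-0.2],"yaw":0,"grip":0.35},{"delta_pos":[-8,-0.8,-0.5],"yaw":0,"grip":0.35},{"delta_pos":[-12,-1.2,-0.7],"yaw":0,"grip":0.35},{"delta_pos":[-16,-1.6,-0.9],"yaw":0,"grip":0.35},{"delta_pos":[-20,-1.9,-1.2],"yaw":0,"grip":0.35},{"delta_pos":[-24,-2.3,-1.4],"yaw":0,"grip":0.35},{"delta_pos":[-28,-2.7,-1.6],"yaw":0,"grip":0.35},{"delta_pos":[-32,-3.1,-1.9],"yaw":0,"grip":0.35},{"delta_pos":[-36,-3.5,-2.1],"yaw":0,"grip":0.35},{"delta_pos":[-39,-3.8,-2.3],"yaw":0,"grip":0.35},{"delta_pos":[-41.3,-3.9,-2.4],"yaw":0,"grip":0.35},{"delta_pos":[-41.3,-3.9,-2.4],"yaw":0,"grip":0.35},{"delta_pos":[-41.3,-3.9,-2.4],"yaw":0,"grip":0.35},{"delta_pos":[-41.3,-3.9,-2.4],"yaw":0,"grip":0.35}]}'
python3 -c "
from h import *
im=ctrl.get_image('wrist'); f=im['frame'].copy()
for P in ([.559,-.1166,.066],[.562,-.1175,.006]):
  u,v=proj(im,P); print(u,v); cv2.drawMarker(f,(int(u),int(v)),(255,0,0),0,12)
cv2.imwrite('pics/w5.png',f[:,:,::-1])
go(.560,-.116,.034,np.pi/2)"
```

```text
clock: 12.9
tcp_pos: [0.5601, -0.1152, 0.1343]
tcp_rot: [-3.134, -0.059, 1.571]
wrist_force: [-0.7, -0.2, 0.2]
grip_width: 0.0557
grip_force: 0.0
317.84560115183086 216.22957021757065
322.4137072833136 195.78734674162138
t 12.95 tcp [ 0.5603 -0.115   0.1346] rot [-3.135 -0.059  1.572] delta cm [-0.69  0.04 10.04] yaw 0.1 w 0.0558 axis tilt [-0.007  0.059 -0.998]
```

View pics/w5.png

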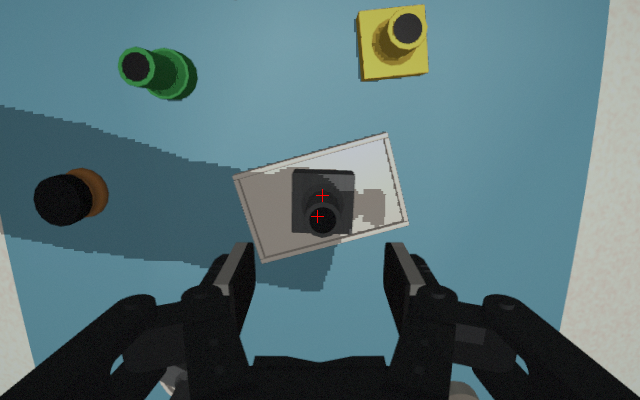

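The dark square nozzle's neck top is at (322,219), about 3 mm from the prediction, so I'll correct to roughly (0.562,-0.1185) and grip.

```bash
python3 -m jog '{"plan":[{"delta_pos":[-0.4,0.2,3],"yaw":0,"grip":0.35},{"delta_pos":[-0.6,0.2,6],"yaw":0,"grip":0.35},{"delta_pos":[-0.8,0.2,8],"yaw":0,"grip":0.35},{"delta_pos":[-0.8,0.2,9.5],"yaw":0,"grip":0.35},{"delta_pos":[-0.8,0.2,10],"yaw":0,"grip":0.35},{"delta_pos":[-0.8,0.2,10],"yaw":0,"grip":0.35},{"delta_pos":[-0.8,0.2,10],"yaw":0,"grip":0.35},{"delta_pos":[-0.8,0.2,10],"yaw":0,"grip":1},{"delta_pos":[-0.8,0.2,10],"yaw":0,"grip":1},{"delta_pos":[-0.8,0.2,10],"yaw":0,"grip":1},{"delta_pos":[-0.8,0.2,10],"yaw":0,"grip":1},{"delta_pos":[-0.8,0.2,10],"yaw":0,"grip":1},{"delta_pos":[-0.8,0.2,10],"yaw":0,"grip":1},{"delta_pos":[-0.8,0.2,10],"yaw":0,"grip":1}]}' 40
python3 -c "
from h import *
go(.562,-.1175,.034,np.pi/2)"
python3 -m jog '{"plan":[{"delta_pos":[0,0,-1],"yaw":0,"grip":1},{"delta_pos":[0,0,-4],"yaw":0,"grip":1},{"delta_pos":[0,0,-8],"yaw":0,"grip":1},{"delta_pos":[0,0,-9],"yaw":0,"grip":1},{"delta_pos":[0,0,-9],"yaw":0,"grip":1},{"delta_pos":[0,0,-9],"yaw":0,"grip":1}]}'
python3 -c "
from h import *
save(ctrl.get_image('wrist'),'w6.png')
go(.466,.077,.125,np.pi/2)
go(.466,.077,.034,np.pi/2)"
```

```text
clock: 14.35
tcp_pos: [0.5628, -0.1185, 0.0361]
tcp_rot: [-3.138, -0.058, 1.57]
wrist_force: [-0.2, -0.1, 5.1]
grip_width: 0.0231
grip_force: 39.1
t 14.35 tcp [ 0.5628 -0.1185  0.0361] rot [-3.138 -0.058  1.57 ] delta cm [ 0.09 -0.07  0.21] yaw -0.0 w 0.0231 axis tilt [-0.004  0.058 -0.998]
clock: 14.95
tcp_pos: [0.5619, -0.1235, 0.1241]
tcp_rot: [-3.135, -0.059, 1.57]
wrist_force: [-0.5, -0.8, -1.2]
grip_width: 0.0232
grip_force: 39.3
t 15.0 tcp [ 0.5613 -0.1233  0.1233] rot [-3.133 -0.059  1.57 ] delta cm [20.   -9.54  1.09] yaw -0.0 w 0.0232 axis tilt [-0.009  0.059 -0.998]
t 15.0 tcp [ 0.5613 -0.1233  0.1233] rot [-3.133 -0.059  1.57 ] delta cm [19.46 -9.46 10.18] yaw -0.0 w 0.0232 axis tilt [-0.009  0.059 -0.998]
```

View pics/w6.png

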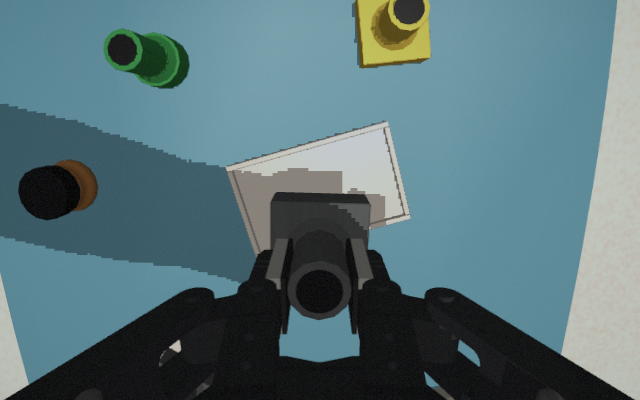

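The square nozzle is held level and clear of the oblong dish. Next is the square dish.

```bash
python3 -m jog '{"plan":[{"delta_pos":[3,-1.4,0.2],"yaw":0,"grip":1},{"delta_pos":[6,-2.9,0.3],"yaw":0,"grip":1},{"delta_pos":[9,-4.3,0.5],"yaw":0,"grip":1},{"delta_pos":[12,-5.7,0.7],"yaw":0,"grip":1},{"delta_pos":[15,-7.2,0.8],"yaw":0,"grip":1},{"delta_pos":[18,-8.6,1],"yaw":0,"grip":1},{"delta_pos":[20,-9.5,1.1],"yaw":0,"grip":1},{"delta_pos":[20,-9.5,1.1],"yaw":0,"grip":1},{"delta_pos":[20,-9.5,1.1],"yaw":0,"grip":1},{"delta_pos":[19.8,-9.5,4],"yaw":0,"grip":1},{"delta_pos":[19.6,-9.5,7],"yaw":0,"grip":1},{"delta_pos":[19.5,-9.5,9],"yaw":0,"grip":1},{"delta_pos":[19.5,-9.5,9],"yaw":0,"grip":1},{"delta_pos":[19.5,-9.5,9],"yaw":0,"grip":1},{"delta_pos":[19.5,-9.5,9],"yaw":0,"grip":1}]}'
python3 -c "
from h import *
go(.466,.077,.0355,np.pi/2)"
```

```text
clock: 16.5
tcp_pos: [0.4684, 0.0759, 0.0479]
tcp_rot: [-3.138, -0.059, 1.57]
wrist_force: [0.1, 0.0, -0.2]
grip_width: 0.0226
grip_force: 39.4
t 16.5 tcp [0.4684 0.0759 0.0479] rot [-3.138 -0.059  1.57 ] delta cm [ 0.03 -0.24  1.25] yaw -0.1 w 0.0226 axis tilt [-0.004  0.059 -0.998]
```

```bash
python3 -m jog '{"plan":[{"delta_pos":[0,-0.2,0.6],"yaw":0,"grip":1},{"delta_pos":[0,-0.2,1.2],"yaw":0,"grip":1},{"delta_pos":[0,-0.2,1.2],"yaw":0,"grip":1},{"delta_pos":[0,-0.2,1.2],"yaw":0,"grip":1},{"delta_pos":[0,-0.2,1.2],"yaw":0,"grip":1}]}'
python3 -c "
from h import *
go(.466,.077,.0355,np.pi/2)"
```

```text
clock: 17.0
tcp_pos: [0.466, 0.077, 0.0355]
tcp_rot: [-3.138, -0.058, 1.571]
wrist_force: [1.7, -0.5, 2.9]
grip_width: 0.0228
grip_force: 40.4
t 17.0 tcp [0.466  0.077  0.0355] rot [-3.138 -0.058  1.571] delta cm [-0.  0. -0.] yaw -0.0 w 0.0228 axis tilt [-0.004  0.058 -0.998]
```

It has touched the dish floor. I'll release, rise and check from the top camera.

```bash
python3 -m jog '{"plan":[{"delta_pos":[0,0,0],"yaw":0,"grip":0.35},{"delta_pos":[0,0,0],"yaw":0,"grip":0.35},{"delta_pos":[0,0,0],"yaw":0,"grip":0.35},{"delta_pos":[0,0,0],"yaw":0,"grip":0.35},{"delta_pos":[0,0,-3],"yaw":0,"grip":0.35},{"delta_pos":[0,0,-7],"yaw":0,"grip":0.35},{"delta_pos":[0,0,-10],"yaw":0,"grip":0.35},{"delta_pos":[0,0,-10],"yaw":0,"grip":0.35},{"delta_pos":[0,0,-10],"yaw":0,"grip":0.35}]}'
python3 -c "
from h import *
go(.451,-.276,.135,np.pi/2)"
```

```text
clock: 17.9
tcp_pos: [0.466, 0.0712, 0.1353]
tcp_rot: [-3.138, -0.059, 1.57]
wrist_force: [-0.7, -0.2, 0.1]
grip_width: 0.0557
grip_force: 0.0
t 17.9 tcp [0.466  0.0712 0.1353] rot [-3.138 -0.059  1.57 ] delta cm [-34.66  -1.5   -2.  ] yaw -0.0 w 0.0557 axis tilt [-0.004  0.059 -0.998]
```

```bash
python3 -m jog '{"plan":[{"delta_pos":[-4,-0.2,-0.2],"yaw":0,"grip":0.35},{"delta_pos":[-8,-0.4,-0.5],"yaw":0,"grip":0.35},{"delta_pos":[-12,-0.6,-0.7],"yaw":0,"grip":0.35},{"delta_pos":[-16,-0.7,-0.9],"yaw":0,"grip":0.35},{"delta_pos":[-20,-0.9,-1.1],"yaw":0,"grip":0.35},{"delta_pos":[-24,-1.1,-1.4],"yaw":0,"grip":0.35},{"delta_pos":[-28,-1.3,-1.6],"yaw":0,"grip":0.35},{"delta_pos":[-32,-1.4,-1.8],"yaw":0,"grip":0.35},{"delta_pos":[-34.7,-1.5,-2],"yaw":0,"grip":0.35},{"delta_pos":[-34.7,-1.5,-2],"yaw":0,"grip":0.35},{"delta_pos":[-34.7,-1.5,-2],"yaw":0,"grip":0.35},{"delta_pos":[-34.7,-1.5,-2],"yaw":0,"grip":0.35}]}'
python3 -c "
from h import *
im=ctrl.get_image('wrist'); f=im['frame'].copy()
for P in ([.451,-.277,.066],[.452,-.278,.006]):
  u,v=proj(im,P); print(u,v); cv2.drawMarker(f,(int(u),int(v)),(255,0,0),0,12)
t=ctrl.get_image('top')
o=np.hstack([cv2.resize(f[100:300,200:440],(400,333)),cv2.resize(t['frame'][130:255,195:345],(400,333))])
cv2.imwrite('pics/w7.png',o[:,:,::-1])
go(.451,-.276,.034,np.pi/2); print(np.round(ctrl.state()['joint_pos'],2))"
```

```text
clock: 19.1
tcp_pos: [0.4499, -0.275, 0.1334]
tcp_rot: [-3.134, -0.06, 1.571]
wrist_force: [0.5, -0.2, 0.1]
grip_width: 0.0554
grip_force: 0.0
321.3295797086819 217.6003636640009
322.66844201339325 197.01226414832558
t 19.2 tcp [ 0.4504 -0.275   0.1341] rot [-3.135 -0.059  1.572] delta cm [-0.69  0.12  9.99] yaw 0.1 w 0.0557 axis tilt [-0.007  0.059 -0.998]
[-0.57  0.39 -0.05  1.17  0.05  0.99]
```

View pics/w7.png

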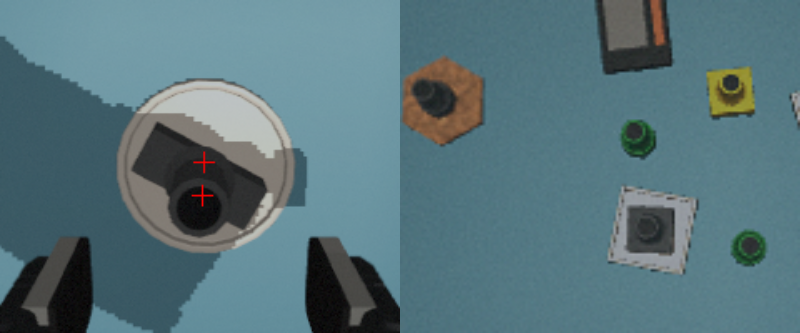

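The square nozzle stands central in the square dish (right half of the picture). In the left half the slot nozzle's neck is at full-image (318,224) and the round dish's centre is at (324,199).

```bash
python3 -c "
from h import *
im=ctrl.get_image('wrist')
p=ray_to_z(im,318.2,224.2,.066); print(p, ray_to_z(im,324.2,199,.011), ray_to_z(im,322,98+100,.011))
go(p[0],p[1]+.001,.034,np.pi/2)"
```

```text
[ 0.4496621  -0.28158418  0.066     ] [ 0.45386894 -0.2786533   0.011     ] [ 0.45215368 -0.27785815  0.011     ]
t 19.25 tcp [ 0.4506 -0.2751  0.1344] rot [-3.135 -0.059  1.572] delta cm [-1.13 -0.04  9.99] yaw 0.1 w 0.0557 axis tilt [-0.006  0.059 -0.998]
```

```bash
python3 -m jog '{"plan":[{"delta_pos":[-0.5,0,3],"yaw":0,"grip":0.35},{"delta_pos":[-0.9,0,6],"yaw":0,"grip":0.35},{"delta_pos":[-1.1,0,8],"yaw":0,"grip":0.35},{"delta_pos":[-1.1,0,9.5],"yaw":0,"grip":0.35},{"delta_pos":[-1.1,0,9.9],"yaw":0,"grip":0.35},{"delta_pos":[-1.1,0,9.9],"yaw":0,"grip":0.35},{"delta_pos":[-1.1,0,9.9],"yaw":0,"grip":0.35},{"delta_pos":[-1.1,0,9.9],"yaw":0,"grip":1},{"delta_pos":[-1.1,0,9.9],"yaw":0,"grip":1},{"delta_pos":[-1.1,0,9.9],"yaw":0,"grip":1},{"delta_pos":[-1.1,0,9.9],"yaw":0,"grip":1},{"delta_pos":[-1.1,0,9.9],"yaw":0,"grip":1},{"delta_pos":[-1.1,0,9.9],"yaw":0,"grip":1},{"delta_pos":[-1.1,0,9.9],"yaw":0,"grip":1}]}' 40
python3 -m jog '{"plan":[{"delta_pos":[0,0,-1],"yaw":0,"grip":1},{"delta_pos":[0,0,-4],"yaw":0,"grip":1},{"delta_pos":[0,0,-8],"yaw":0,"grip":1},{"delta_pos":[0,0,-9],"yaw":0,"grip":1},{"delta_pos":[0,0,-9],"yaw":0,"grip":1},{"delta_pos":[0,0,-9],"yaw":0,"grip":1}]}'
python3 -c "
from h import *
save(ctrl.get_image('wrist'),'w8.png')
go(.562,-.117,.125,np.pi/2)
go(.562,-.117,.0355,np.pi/2)"
```

```text
clock: 20.65
tcp_pos: [0.4506, -0.282, 0.0361]
tcp_rot: [-3.138, -0.058, 1.57]
wrist_force: [-0.9, 0.1, 5.9]
grip_width: 0.023
grip_force: 39.3
clock: 21.25
tcp_pos: [0.45, -0.2865, 0.1242]
tcp_rot: [-3.135, -0.059, 1.57]
wrist_force: [-0.1, 1.0, -0.9]
grip_width: 0.0227
grip_force: 39.3
t 21.3 tcp [ 0.4495 -0.2862  0.1235] rot [-3.134 -0.06   1.57 ] delta cm [16.9  11.24  0.78] yaw -0.0 w 0.023 axis tilt [-0.008  0.06  -0.998]
t 21.3 tcp [ 0.4495 -0.2862  0.1235] rot [-3.134 -0.06   1.57 ] delta cm [16.37 11.31  9.71] yaw -0.0 w 0.023 axis tilt [-0.008  0.06  -0.998]
```

View pics/w8.png

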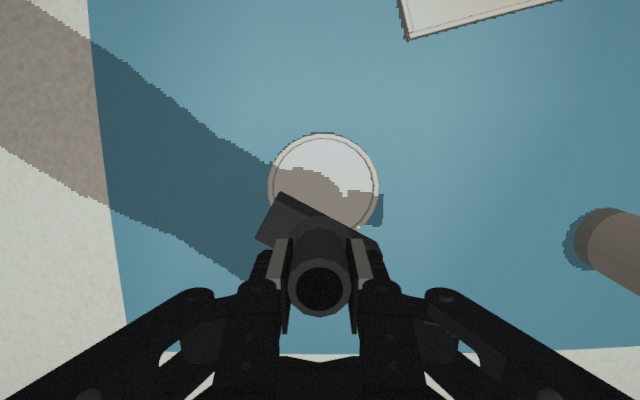

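The slot nozzle is held level and clear of the round dish. Its hood lies about 40° from the oblong dish's long axis, which still fits with about 6 mm to spare. Next is the oblong dish.

```bash
python3 -m jog '{"plan":[{"delta_pos":[3,2,0],"yaw":0,"grip":1},{"delta_pos":[6,4,0.2],"yaw":0,"grip":1},{"delta_pos":[9,6,0.4],"yaw":0,"grip":1},{"delta_pos":[12,8,0.6],"yaw":0,"grip":1},{"delta_pos":[15,10,0.7],"yaw":0,"grip":1},{"delta_pos":[16.9,11.2,0.8],"yaw":0,"grip":1},{"delta_pos":[16.9,11.2,0.8],"yaw":0,"grip":1},{"delta_pos":[16.9,11.2,0.8],"yaw":0,"grip":1},{"delta_pos":[16.7,11.3,4],"yaw":0,"grip":1},{"delta_pos":[16.5,11.3,7],"yaw":0,"grip":1},{"delta_pos":[16.4,11.3,8.6],"yaw":0,"grip":1},{"delta_pos":[16.4,11.3,8.6],"yaw":0,"grip":1},{"delta_pos":[16.4,11.3,8.6],"yaw":0,"grip":1},{"delta_pos":[16.4,11.3,8.6],"yaw":0,"grip":1}]}'
python3 -c "
from h import *
go(.562,-.117,.0355,np.pi/2)"
```

```text
clock: 22.7
tcp_pos: [0.5639, -0.119, 0.0493]
tcp_rot: [-3.138, -0.058, 1.57]
wrist_force: [-1.0, 0.5, 0.2]
grip_width: 0.0228
grip_force: 39.4
t 22.7 tcp [ 0.5639 -0.119   0.0493] rot [-3.138 -0.058  1.57 ] delta cm [ 0.12 -0.18  1.39] yaw -0.1 w 0.0228 axis tilt [-0.004  0.058 -0.998]
```

```bash
python3 -m jog '{"plan":[{"delta_pos":[0.1,-0.2,0.6],"yaw":0,"grip":1},{"delta_pos":[0.1,-0.2,1.2],"yaw":0,"grip":1},{"delta_pos":[0.1,-0.2,1.35],"yaw":0,"grip":1},{"delta_pos":[0.1,-0.2,1.35],"yaw":0,"grip":1},{"delta_pos":[0.1,-0.2,1.35],"yaw":0,"grip":1},{"delta_pos":[0.1,-0.2,1.35],"yaw":0,"grip":1}]}'
python3 -m jog '{"plan":[{"delta_pos":[0,0,0],"yaw":0,"grip":0.35},{"delta_pos":[0,0,0],"yaw":0,"grip":0.35},{"delta_pos":[0,0,0],"yaw":0,"grip":0.35},{"delta_pos":[0,0,0],"yaw":0,"grip":0.35},{"delta_pos":[0,0,-3],"yaw":0,"grip":0.35},{"delta_pos":[0,0,-7],"yaw":0,"grip":0.35},{"delta_pos":[0,0,-10],"yaw":0,"grip":0.35},{"delta_pos":[0,0,-10],"yaw":0,"grip":0.35},{"delta_pos":[0,0,-10],"yaw":0,"grip":0.35}]}'
python3 -c "
from h import *
go(.600,.299,.135,np.pi/2)"
```

```text
clock: 23.3
tcp_pos: [0.5614, -0.1165, 0.0361]
tcp_rot: [-3.138, -0.058, 1.571]
wrist_force: [-2.4, -0.6, 8.3]
grip_width: 0.0229
grip_force: 40.2
clock: 24.2
tcp_pos: [0.5621, -0.1223, 0.135]
tcp_rot: [-3.138, -0.058, 1.57]
wrist_force: [-1.3, 0.1, -0.0]
grip_width: 0.0553
grip_force: 0.0
t 24.2 tcp [ 0.5621 -0.1223  0.135 ] rot [-3.138 -0.058  1.57 ] delta cm [42.06  3.79  2.43] yaw -0.0 w 0.0553 axis tilt [-0.004  0.058 -0.998]
```

Now back to the trivet for the round nozzle.

```bash
python3 -m jog '{"plan":[{"delta_pos":[4,0.4,0.2],"yaw":0,"grip":0.35},{"delta_pos":[8,0.7,0.5],"yaw":0,"grip":0.35},{"delta_pos":[12,1.1,0.7],"yaw":0,"grip":0.35},{"delta_pos":[16,1.4,0.9],"yaw":0,"grip":0.35},{"delta_pos":[20,1.8,1.2],"yaw":0,"grip":0.35},{"delta_pos":[24,2.2,1.4],"yaw":0,"grip":0.35},{"delta_pos":[28,2.5,1.6],"yaw":0,"grip":0.35},{"delta_pos":[32,2.9,1.8],"yaw":0,"grip":0.35},{"delta_pos":[36,3.2,2.1],"yaw":0,"grip":0.35},{"delta_pos":[39,3.5,2.3],"yaw":0,"grip":0.35},{"delta_pos":[42.1,3.8,2.4],"yaw":0,"grip":0.35},{"delta_pos":[42.1,3.8,2.4],"yaw":0,"grip":0.35},{"delta_pos":[42.1,3.8,2.4],"yaw":0,"grip":0.35},{"delta_pos":[42.1,3.8,2.4],"yaw":0,"grip":0.35}]}'
python3 -c "
from h import *
im=ctrl.get_image('wrist'); f=im['frame'].copy()
u,v=proj(im,[.6,.3025,.068]); print(u,v); cv2.drawMarker(f,(int(u),int(v)),(255,0,0),0,12)
t=ctrl.get_image('top')
o=np.hstack([cv2.resize(f[100:300,200:440],(400,333)),cv2.resize(t['frame'][130:255,285:435],(400,333))])
cv2.imwrite('pics/w9.png',o[:,:,::-1])
go(.600,.3035,.036,np.pi/2)"
```

```text
clock: 25.6
tcp_pos: [0.5989, 0.2983, 0.1333]
tcp_rot: [-3.133, -0.057, 1.57]
wrist_force: [0.6, -0.4, 0.7]
grip_width: 0.0553
grip_force: 0.0
321.4267103366436 208.6480170210454
t 25.7 tcp [0.5995 0.298  0.1343] rot [-3.135 -0.058  1.569] delta cm [-0.02  0.12  9.84] yaw -0.1 w 0.0555 axis tilt [-0.007  0.058 -0.998]
```

View pics/w9.png

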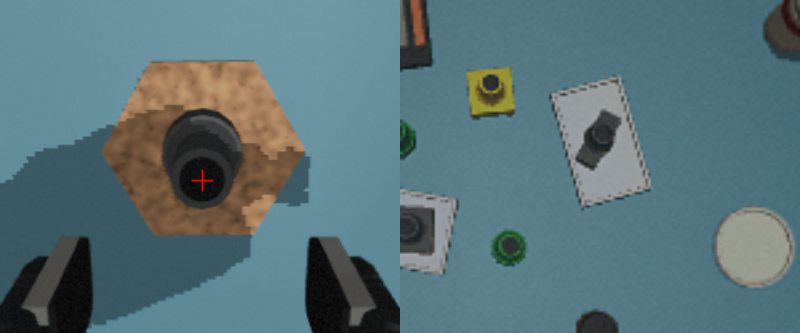

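The round nozzle is on the trivet with its neck on the marker. The slot stands central in the oblong dish and the round dish is empty. I'll grip and lift.

```bash
python3 -m jog '{"plan":[{"delta_pos":[0,0.1,3],"yaw":0,"grip":0.35},{"delta_pos":[0,0.1,6],"yaw":0,"grip":0.35},{"delta_pos":[0,0.1,8],"yaw":0,"grip":0.35},{"delta_pos":[0,0.1,9.5],"yaw":0,"grip":0.35},{"delta_pos":[0,0.1,9.8],"yaw":0,"grip":0.35},{"delta_pos":[0,0.1,9.8],"yaw":0,"grip":0.35},{"delta_pos":[0,0.1,9.8],"yaw":0,"grip":0.35},{"delta_pos":[0,0.1,9.8],"yaw":0,"grip":1},{"delta_pos":[0,0.1,9.8],"yaw":0,"grip":1},{"delta_pos":[0,0.1,9.8],"yaw":0,"grip":1},{"delta_pos":[0,0.1,9.8],"yaw":0,"grip":1},{"delta_pos":[0,0.1,9.8],"yaw":0,"grip":1},{"delta_pos":[0,0.1,9.8],"yaw":0,"grip":1},{"delta_pos":[0,0.1,9.8],"yaw":0,"grip":1}]}' 40
python3 -m jog '{"plan":[{"delta_pos":[0,0,-1],"yaw":0,"grip":1},{"delta_pos":[0,0,-5],"yaw":0,"grip":1},{"delta_pos":[0,0,-9],"yaw":0,"grip":1},{"delta_pos":[0,0,-12],"yaw":0,"grip":1},{"delta_pos":[0,0,-12],"yaw":0,"grip":1},{"delta_pos":[0,0,-12],"yaw":0,"grip":1},{"delta_pos":[0,0,-12],"yaw":0,"grip":1}]}'
python3 -c "
from h import *
save(ctrl.get_image('wrist'),'w10.png')
go(.4525,-.277,.155,np.pi/2)
go(.4525,-.277,.0355,np.pi/2)"
```

```text
clock: 27.1
tcp_pos: [0.6007, 0.3055, 0.0382]
tcp_rot: [-3.138, -0.059, 1.571]
wrist_force: [-1.3, -0.0, 5.1]
grip_width: 0.0229
grip_force: 39.2
clock: 27.8
tcp_pos: [0.5997, 0.2978, 0.155]
tcp_rot: [-3.133, -0.057, 1.57]
wrist_force: [0.7, -0.1, -2.1]
grip_width: 0.0229
grip_force: 39.4
t 27.85 tcp [0.5995 0.2977 0.1546] rot [-3.132 -0.057  1.57 ] delta cm [-57.38 -14.7   -3.15] yaw -0.0 w 0.0232 axis tilt [-0.009  0.057 -0.998]
t 27.85 tcp [0.5995 0.2977 0.1546] rot [-3.132 -0.057  1.57 ] delta cm [-58.06 -14.59   8.78] yaw -0.0 w 0.0232 axis tilt [-0.009  0.057 -0.998]
```

View pics/w10.png

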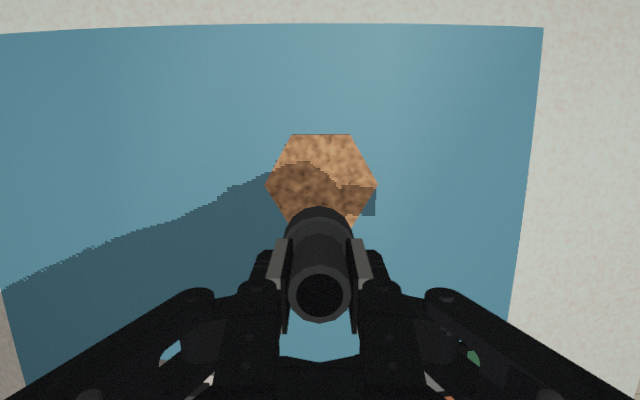

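The round nozzle is held upright and the trivet is empty. I'll carry it to the round dish at a height of about 0.12 m.

```bash
python3 -m jog '{"plan":[{"delta_pos":[-3.6,-0.9,-0.2],"yaw":0,"grip":1},{"delta_pos":[-7.2,-1.8,-0.4],"yaw":0,"grip":1},{"delta_pos":[-10.8,-2.8,-0.6],"yaw":0,"grip":1},{"delta_pos":[-14.4,-3.7,-0.8],"yaw":0,"grip":1},{"delta_pos":[-18,-4.6,-1],"yaw":0,"grip":1},{"delta_pos":[-21.6,-5.5,-1.2],"yaw":0,"grip":1},{"delta_pos":[-25.2,-6.5,-1.4],"yaw":0,"grip":1},{"delta_pos":[-28.8,-7.4,-1.6],"yaw":0,"grip":1},{"delta_pos":[-32.4,-8.3,-1.8],"yaw":0,"grip":1},{"delta_pos":[-36,-9.2,-2],"yaw":0,"grip":1},{"delta_pos":[-39.6,-10.1,-2.2],"yaw":0,"grip":1},{"delta_pos":[-43.2,-11.1,-2.4],"yaw":0,"grip":1},{"delta_pos":[-46.8,-12,-2.6],"yaw":0,"grip":1},{"delta_pos":[-50.4,-12.9,-2.8],"yaw":0,"grip":1},{"delta_pos":[-54,-13.8,-3],"yaw":0,"grip":1},{"delta_pos":[-57.4,-14.7,-3.1],"yaw":0,"grip":1},{"delta_pos":[-57.4,-14.7,-3.1],"yaw":0,"grip":1},{"delta_pos":[-57.4,-14.7,-3.1],"yaw":0,"grip":1},{"delta_pos":[-57.4,-14.7,-3.1],"yaw":0,"grip":1}]}'
python3 -c "
from h import *
go(.4525,-.277,.050,np.pi/2)
go(.4525,-.277,.036,np.pi/2)"
```

```text
clock: 29.75
tcp_pos: [0.4534, -0.2755, 0.1542]
tcp_rot: [-3.134, -0.06, 1.571]
wrist_force: [0.6, 0.7, -0.8]
grip_width: 0.0228
grip_force: 39.4
t 29.75 tcp [ 0.4534 -0.2755  0.1542] rot [-3.134 -0.06   1.571] delta cm [-7.800e-01 -1.000e-02  1.039e+01] yaw 0.0 w 0.0228 axis tilt [-0.007  0.06  -0.998]
t 29.75 tcp [ 0.4534 -0.2755  0.1542] rot [-3.134 -0.06   1.571] delta cm [-0.86 -0.   11.79] yaw 0.0 w 0.0228 axis tilt [-0.007  0.06  -0.998]
```

```bash
python3 -m jog '{"plan":[{"delta_pos":[-0.3,0,3],"yaw":0,"grip":1},{"delta_pos":[-0.6,0,6],"yaw":0,"grip":1},{"delta_pos":[-0.8,0,9],"yaw":0,"grip":1},{"delta_pos":[-0.8,0,10.4],"yaw":0,"grip":1},{"delta_pos":[-0.8,0,10.4],"yaw":0,"grip":1},{"delta_pos":[-0.8,0,10.4],"yaw":0,"grip":1},{"delta_pos":[-0.8,0,10.4],"yaw":0,"grip":1}]}'
python3 -c "
from h import *
go(.4525,-.277,.036,np.pi/2)"
```

```text
clock: 30.45
tcp_pos: [0.4544, -0.2785, 0.0522]
tcp_rot: [-3.138, -0.057, 1.572]
wrist_force: [-0.3, -0.1, -0.4]
grip_width: 0.0229
grip_force: 39.4
t 30.45 tcp [ 0.4544 -0.2785  0.0522] rot [-3.138 -0.057  1.572] delta cm [ 0.06 -0.18  1.62] yaw 0.1 w 0.0229 axis tilt [-0.004  0.057 -0.998]
```

```bash
python3 -m jog '{"plan":[{"delta_pos":[0,-0.2,0.7],"yaw":0,"grip":1},{"delta_pos":[0,-0.2,1.3],"yaw":0,"grip":1},{"delta_pos":[0,-0.2,1.6],"yaw":0,"grip":1},{"delta_pos":[0,-0.2,1.6],"yaw":0,"grip":1},{"delta_pos":[0,-0.2,1.6],"yaw":0,"grip":1},{"delta_pos":[0,-0.2,1.6],"yaw":0,"grip":1}]}'
python3 -m jog '{"plan":[{"delta_pos":[0,0,0],"yaw":0,"grip":0.35},{"delta_pos":[0,0,0],"yaw":0,"grip":0.35},{"delta_pos":[0,0,0],"yaw":0,"grip":0.35},{"delta_pos":[0,0,0],"yaw":0,"grip":0.35},{"delta_pos":[0,0,-3],"yaw":0,"grip":0.35},{"delta_pos":[0,0,-7],"yaw":0,"grip":0.35},{"delta_pos":[0,0,-11],"yaw":0,"grip":0.35},{"delta_pos":[-4,0,-13],"yaw":0,"grip":0.35},{"delta_pos":[-8,0,-13],"yaw":0,"grip":0.35},{"delta_pos":[-11,0,-13],"yaw":0,"grip":0.35},{"delta_pos":[-11,0,-13],"yaw":0,"grip":0.35},{"delta_pos":[-11,0,-13],"yaw":0,"grip":0.35}]}'
python3 -c "
from h import *
im=ctrl.get_image('top'); a=im['frame'][120:260,190:450,::-1]; cv2.imwrite('pics/t3.png',cv2.resize(a,(798,430),interpolation=cv2.INTER_CUBIC))"
```

```text
clock: 31.05
tcp_pos: [0.451, -0.2778, 0.0361]
tcp_rot: [-3.137, -0.058, 1.57]
wrist_force: [-3.6, 2.0, 8.6]
grip_width: 0.0228
grip_force: 40.3
clock: 32.25
tcp_pos: [0.4513, -0.3951, 0.1574]
tcp_rot: [-3.135, -0.06, 1.569]
wrist_force: [0.1, 0.0, -0.8]
grip_width: 0.0554
grip_force: 0.0
```

View pics/t3.png

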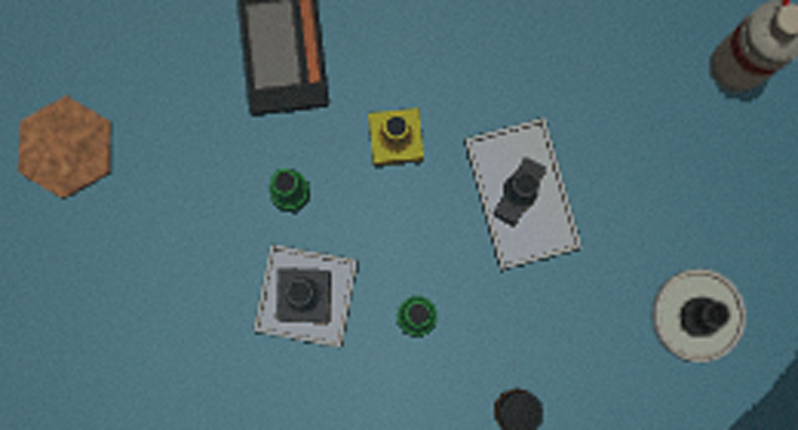

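All three nozzles stand central in their own dishes: square at crop (303,295), slot at (520,190), round at (703,316). The trivet at (66,147) is empty and the arm is clear, so I'll hand in.

```bash
python3 -c "
from cell import ctrl
print(ctrl.hand_in())"
```

```text
the job is handed in; nothing more can be done
None
```

The job is handed in at about 32 s of the 106 s allowed: in the last top view each nozzle stands upright in the middle of its own dish, the trivet is empty and the spray can, jar and phone were not touched; the hand-in returned no verdict.

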